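# Check a frame corner with a square

### The arm

A 6-joint arm with a two-finger parallel gripper is mounted at the origin on a cart in front of the work surface, level with it; the furniture and walls round the work are solid. World frame = base frame: x ahead of the robot, y to its left, z up, the work surface at z = 0. Lengths are in m, angles in rad, forces in N, time in s.
With the tool pointing down it reaches from about 0.35 to 0.85 m from the base axis. Payload 8.1 kg.
Tool frame: the origin (TCP) lies at the very end of the fingers, on their centre line; the grasp point (between the pads) lies arm.grasp_offset behind it (arm.grasp_offset is the distance from the TCP to the grasp point, in m); z points along the fingers, x is the direction in which the jaws open and shut, and the axes are right-handed (so a half turn about z gives the same grasp; the last joint's range is limited). The gripper opens to 93 mm and grips with 3 to 60 N. Pads are 15 mm wide; open, the fingers measure 128 mm over their backs; the gripper's body (75 mm by 188 mm) begins 65 mm behind the grasp point.
Start: joints at [1.174, 0.13, 1.488, -0, 1.523, -0.085], TCP at [0.184, 0.571, 0.199] pointing down, gripper open.
Joint ranges: [-2.96, 2.96], [-0.89, 2.26], [0.02, 2.5], [-1.34, 4.48], [0, 2.73], [-2.66, 2.66]. Speed limits (rad/s): [2.39, 2.39, 2.79, 3.14, 3.14, 3.14].

### API

Orientations are given as a unit quaternion [w, x, y, z].
In Python, from rig import arm gives the robot as it stands. The module is installed in compiled form; this text tells all that it offers.
- The arm moves only by the tool send_rows, never from a script. Its argument "deltas" is one flat list of numbers, 7 for each row, row after row: the shift along the tool's x, y, z in m, then the turn, a rotation vector about the tool's x, y, z in degrees, then the finger opening in m, from 0 to 0.093. A call has exactly 8 rows; each row is the pose to reach, as a shift and turn from the pose commanded when the call began, along the tool's axes at that moment; what a row does not reach only later rows make up. A row lasts 1/12 s, in which the tool goes at most 41.7 mm and 7.16 degrees, less where a joint would pass 70% of its speed; a pose out of reach is approached as far as the arm can. A call with a gripper value outside its range is refused whole. The fingers move at their own pace and stop on an object; "squeeze" is the grip in N (left out, the last holds). Time passes only in rows, so rows that repeat a pose let the fingers close, or fill a call up. It gives the time, the measured TCP pose, the force and the opening at its end, in the units of the state.
- arm.read_state(): the state, without advancing time (a new reading comes with each control period).
- arm.snapshot(name): name is "side" or "top"; returns a dict with "image" (400x640x3 uint8, red, green, blue), "z_map" (400x640 float32, m along the optical axis (not along the pixel's ray), 0 where there is no reading), "K" (3x3 intrinsics, pixels), "k1" (the pictures are not rectified: a ray, as slopes to the right and down, at radius r is drawn at 1 + k1 r^2 times it, then the intrinsics apply), "rvec" (rotation vector, rad) and "tvec" (3), from world to camera coordinates, as OpenCV has them. Camera axes: x right, y down, z forward; pixel columns grow to the right and rows downward; lengths in m; the calibration is good to about 2 mm. A picture is of the moment at which its call begins.
- arm.sign_off(): hands the job in, once; it reports no verdict.
The state is a dict: "t": time; "qpos": joint angles; "dq": joint speeds; "effort": joint torques, N m; "position": TCP position; "orientation": TCP orientation; "contact_force": force on the tool from outside, world axes, zero at the start; "torque": the same for the moment, N m; "finger_gap": finger opening in m.
Only numpy, scipy, OpenCV 4.12 (cv2) and the standard library are available. Lean on these libraries where they do the work, as an engineer would, in place of code of your own. Each camera call takes 0.05 s, during which the arm holds its last target.

### The job

A wooden tile frame lies on a sloping easel. Pick up the aluminium square by its wooden grip, lay it inside the frame in the far left corner (the corner at the high edge of the slope, to the left as you look up the slope) and press it, flat to the slope, into that corner so that both legs bear firmly against the two wooden sides without gaps; hold it pressed there for about a second. Then lay the square back on the table, flat and grip up, about where you took it from, let go of it, and leave the beaker, the mug and the glaze pot where they stand.

Things in the scene. Friction and masses are not known exactly. Their poses are not given: they have to be found in the camera images.
- square_grip (a point): Middle of the square, 32 mm above its underside, inside its upright wooden grip. The grip is 50 mm long along (1,1,0), 18 mm thick along (1,-1,0), its top 63 mm above the underside, its wood free above 12 mm; (-1,1,0) points from grip to heel. Axes: z up through the grip, one leg of the L runs along +x, the other along -y. The touching outer edges are the planes x = -42 and y = +42 mm.
- square_heel (a point): Heel of the square: the point where its two outer edges would meet, on its underside, (-42, +42, -32) mm from square_grip, same axes. An 8 mm square notch is cut out of the metal there.
- square: The square: flat aluminium L, 12 mm thick, two equal legs 110 mm long (outer edges) and 20 mm wide, joined by a diagonal bar that carries the wooden grip; about 0.3 kg; it starts flat on the table, grip up. Origin on the underside, 32 mm below square_grip, same axes.
- frame: Wooden frame, 206 x 176 mm inside, fixed on an easel that slopes 30 degrees. Origin: the inside corner to be checked, high and left, on the board's surface. x level to the right along the high side's inner face (plane y = 0), y up the slope, z square out of the board. Inside: x 0 to 206, y 0 to -176 mm. With the square home, its axes are parallel to these and its heel is at this origin.
- rail_high: High side of the frame, 24 mm wide, 20 mm high above the board; its inner face is the plane y = 0. Origin and axes as frame. Rigid varnished wood; the polished square slides on it and on the board (friction about 0.25).
- rail_left: Left side of the frame, 24 mm wide, 20 mm high above the board; its inner face is the plane x = 0. Origin and axes as frame. Rigid varnished wood; the polished square slides on it and on the board (friction about 0.25).
- beaker_bisque: Bystander: terracotta-coloured beaker, 84 mm wide, 81 mm high, origin in the middle of its underside.
- mug_rinse: Bystander: grey-beige mug with a handle, 94 mm high, origin in the middle of its underside.
- pot_iron: Bystander: small glaze pot, 48 mm wide, 56 mm high, origin in the middle of its underside.
- square_toe_x (a point): Far end of the outer edge of the square's leg along +x, on its underside, (68, 42, -32) mm from square_grip, same axes; flush on the high side, it lies on the frame's plane y = 0.
- square_toe_y (a point): Far end of the outer edge of the square's leg along -y, on its underside, (-42, -68, -32) mm from square_grip, same axes; flush on the left side, it lies on the frame's plane x = 0.
Things that resemble listed ones, but are neither listed nor needed, are in the scene too. Leave any pink or red look-alike of the square alone.

How it is judged:
By the outcome, as a careful person would: the job done as asked, in the order asked, and still so for the second after the job is handed in, with the robot touching nothing.
It also fails if it takes over 72 s, if anything falls off the work surface, if the arm or the gripper's body presses on something with over 40 N, if the wrist force passes 120 N, or if a joint passes its speed limit or range.

## Working session

There is one attempt and no reset: what is moved stays moved. The work goes in short steps, Python scripts to look and compute and a tool call to move; the robot and the scene stay as the last step left them, time stands still between calls to the robot, and variables do not carry over. Pictures are saved under pics/ and viewed, and the job is handed in when it is done.

Besides the shell and the picture viewer there is one more tool, called after "Emit:" as name(argument=value, ...) on one line, values as JSON. send_rows: Moves the arm, as the interface text tells. Its arguments: {"type":"object","properties":{"deltas":{"type":"array","items":{"type":"number"}},"squeeze":{"type":"number"}},"required":["deltas"]}

```bash
ls; mkdir -p pics
python3 - <<'E'
from rig import arm
import cv2,numpy as np
print(arm.read_state(), arm.grasp_offset)
for n in("side","top"):
    s=arm.snapshot(n); cv2.imwrite(f"pics/{n}0.png",s["image"][:,:,::-1]); np.savez(f"{n}0.npz",**s)
    print(n,s["K"],s["k1"],s["rvec"],s["tvec"])
    R=cv2.Rodrigues(s["rvec"])[0]; print(-R.T@s["tvec"],R[2])
E
```

```text
pics
{'t': 0.0, 'qpos': array([ 1.17362508e+00,  1.31135385e-01,  1.48925391e+00, -3.63812075e-05,
        1.52301019e+00, -8.54286381e-02]), 'dq': array([ 5.50617141e-04, -5.73858528e-05, -9.33641337e-05,  1.55600278e-03,
       -2.26234349e-04, -1.23859027e-03]), 'effort': array([ 2.16897155e-03, -5.59852874e+01, -4.91758204e+01,  7.69187207e-02,
        3.57300346e-02, -1.52395687e-04]), 'position': array([0.1838068 , 0.57052265, 0.19751682]), 'orientation': array([ 4.83195979e-04,  8.08305315e-01,  5.88762857e-01, -7.63553045e-04]), 'contact_force': array([-0.88516783, -0.66042577, -0.55450142]), 'torque': array([0.07873201, 0.02885261, 0.02739085]), 'finger_gap': 0.09345699563494295} 0.0188
side [[365.10907745   0.         317.10125385]
 [  0.         365.10907745 201.1215691 ]
 [  0.           0.           1.        ]] -0.07308837607234328 [ 2.08416298 -0.22997114  0.10037322] [-0.57282326  0.21786744  1.16531231]
[ 0.39370086 -1.0014341   0.75873241] [ 0.16601463  0.8495355  -0.50072804]
top [[460.85538924   0.         317.71561496]
 [  0.         460.85538924 200.07136272]
 [  0.           0.           1.        ]] -0.11625141459694929 [ 2.11659786 -2.14415331  0.18562022] [0.08079701 0.62268025 1.54104885]
[0.34756387 0.07431874 1.62565879] [ 0.17306683 -0.00099176 -0.98490958]
```

View pics/side0.png

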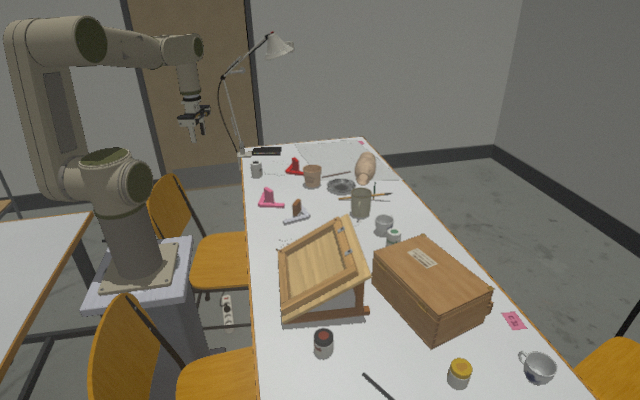

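View pics/top0.png

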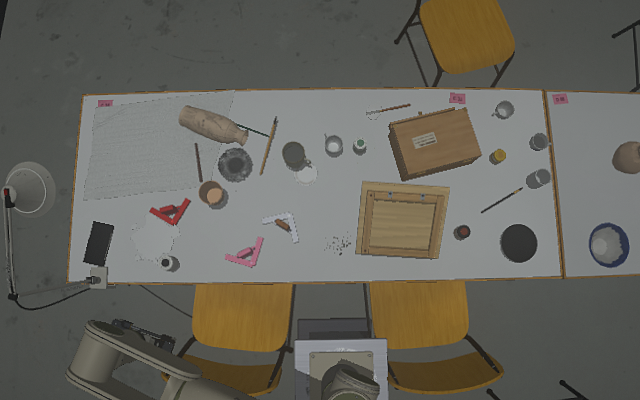

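```bash
cat > h.py <<'E'
import cv2,numpy as np
def load(f):
    s=dict(np.load(f)); s["R"]=cv2.Rodrigues(s["rvec"])[0]; s["c"]=-s["R"].T@s["tvec"]; return s
def grab(n,tag):
    from rig import arm
    s=arm.snapshot(n); np.savez(f"{n}{tag}.npz",**s); cv2.imwrite(f"pics/{n}{tag}.png",s["image"][:,:,::-1]); return load(f"{n}{tag}.npz")
def rays(s,uv):
    p=cv2.undistortPoints(np.float64(uv).reshape(-1,1,2),s["K"],np.array([float(s["k1"]),0,0,0,0]))[:,0]
    return np.c_[p,np.ones(len(p))]
def pts(s,uv,z):  # depth z along axis
    return (rays(s,uv)*np.reshape(z,(-1,1))-s["tvec"])@s["R"]
def plane(s,uv,n,d):
    D=rays(s,uv)@s["R"]; n=np.asarray(n,float); t=(d-n@s["c"])/(D@n); return s["c"]+D*t[:,None]
def cloud(s):
    v,u=np.mgrid[0:400,0:640]; P=pts(s,np.c_[u.ravel(),v.ravel()],s["z_map"].ravel()).reshape(400,640,3); P[s["z_map"]==0]=np.nan; return P
def proj(s,X): return cv2.projectPoints(np.float64(X).reshape(-1,1,3),s["rvec"],s["tvec"],s["K"],np.array([float(s["k1"]),0,0,0,0]))[0][:,0]
def crop(s,u0,v0,w,h,k,f):
    cv2.imwrite(f,cv2.resize(np.ascontiguousarray(s["image"][v0:v0+h,u0:u0+w,::-1]),None,fx=k,fy=k,interpolation=cv2.INTER_CUBIC))
E
python3 - <<'E'
from h import *
t=load("top0.npz"); s=load("side0.npz")
crop(t,345,170,115,100,6,"pics/c1.png"); crop(t,240,195,80,60,8,"pics/c2.png"); crop(s,265,185,120,140,4,"pics/c3.png")
P=cloud(t)
for uv in [(385,190),(430,195),(380,250),(425,253),(403,220),(285,225),(300,235),(250,225),(330,200)]:
    print(uv,P[uv[1],uv[0]].round(4))
E
```

```text
(385, 190) [ 0.6384 -0.1485  0.1449]
(430, 195) [ 0.6186 -0.295   0.1521]
(380, 250) [ 0.4483 -0.1376  0.0521]
(425, 253) [ 0.4351 -0.2916  0.0547]
(403, 220) [ 0.5452 -0.2134  0.0923]
(285, 225) [0.5377 0.1858 0.059 ]
(300, 235) [0.5085 0.1369 0.0011]
(250, 225) [ 0.5471  0.3158 -0.0069]
(330, 200) [0.6325 0.0287 0.0023]
```

View pics/c1.png

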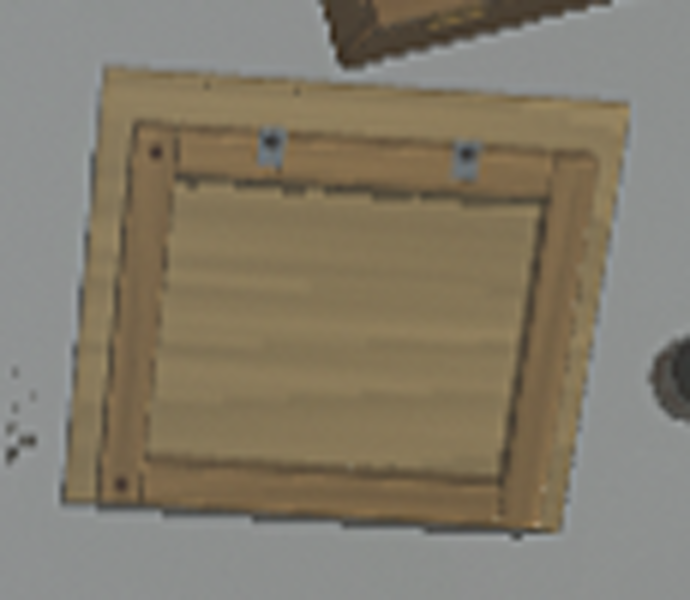

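View pics/c2.png

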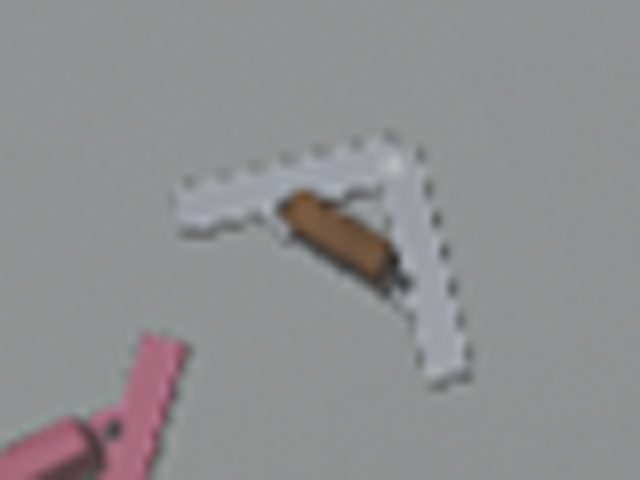

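View pics/c3.png

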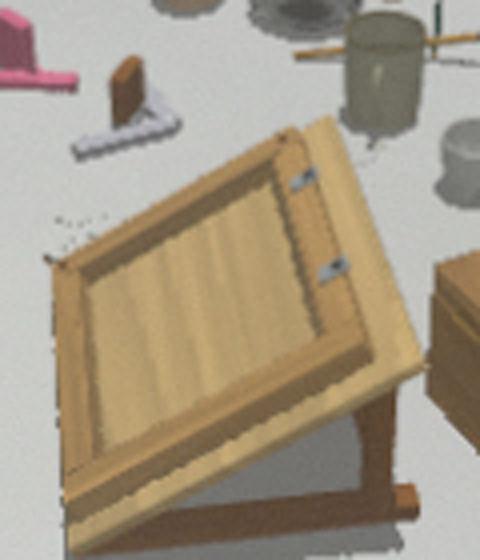

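```bash
cat > fr.py <<'E'
from h import *
def fit(P,m):
    X=P[m]; X=X[~np.isnan(X).any(1)]
    for _ in range(5):
        c=X.mean(0); n=np.linalg.svd(X-c)[2][2]; r=(X-c)@n; X=X[abs(r)<max(2*r.std(),.001)]
    return n*np.sign(n[2]),c,r.std(),len(X)
for nm,poly in(("top",[(376,203),(433,206),(426,247),(371,244)]),("side",[(289,256),(331,234),(343,266),(293,295)])):
    s=load(nm+"0.npz"); P=cloud(s); m=np.zeros((400,640),np.uint8); cv2.fillPoly(m,[np.array(poly)],1)
    n,c,sd,N=fit(P,m>0)
    print(nm,n.round(4),"slope",np.degrees(np.arccos(n[2])),"azim",np.degrees(np.arctan2(n[1],n[0])),c.round(4),sd,N)
    t=fit(P,(abs(P[:,:,2])<.02)&(P[:,:,0]>.35)&(P[:,:,0]<.9)&(abs(P[:,:,1])<.5)); print(" table",t)
E
python3 fr.py
```

```text
bash:   556 Killed                     python3 fr.py
```

```bash
sed -i 's/svd(X-c)\[2\]/svd(X-c,full_matrices=False)[2]/' fr.py; python3 fr.py
```

```text
top [-0.5078  0.0381  0.8606] slope 30.615144225031813 azim 175.71417582261364 [ 0.5288 -0.2097  0.0833] 0.0025143876946796145 2075
 table (array([ 1.95280064e-03, -8.84853077e-04,  9.99997702e-01]), array([ 0.59270979,  0.06363268, -0.00169107]), np.float64(0.0030889358441416356), 25121)
side [-0.4909  0.0532  0.8696] slope 29.591283050544522 azim 173.81523266720868 [ 0.5351 -0.2034  0.086 ] 0.0009536498472066978 1656
 table (array([0.00117779, 0.00121719, 0.99999857]), array([ 0.55471323, -0.18192266, -0.0006383 ]), np.float64(0.001307583319164169), 16129)
```

```bash
cat > ed.py <<'E'
from h import *
def edge(s,a,b,half=4,n=25,sign=-1):
    # subpixel strongest gradient (sign: -1 bright->dark going along normal) across line a-b
    g=cv2.cvtColor(s["image"],cv2.COLOR_RGB2GRAY).astype(np.float32); a=np.float64(a);b=np.float64(b)
    d=(b-a)/np.linalg.norm(b-a); nr=np.array([-d[1],d[0]]); o=np.arange(-half,half+.01,.25); out=[]
    for f in np.linspace(.12,.88,n):
        q=a+f*(b-a)+o[:,None]*nr
        v=cv2.remap(g,q[:,0].astype(np.float32)[None],q[:,1].astype(np.float32)[None],cv2.INTER_LINEAR)[0]
        v=np.convolve(v,np.ones(3)/3,"same"); gr=sign*np.gradient(v); gr[:3]=0;gr[-3:]=0
        out.append(q[np.argmax(gr)])
    out=np.array(out)
    L=cv2.fitLine(out.astype(np.float32),cv2.DIST_HUBER,0,.01,.01).ravel(); r=(out-L[2:])@[-L[1],L[0]]
    ok=abs(r)<1; L=cv2.fitLine(out[ok].astype(np.float32),cv2.DIST_L2,0,.01,.01).ravel()
    if L[:2]@d<0:L[:2]*=-1
    return L,np.std(r[ok]),ok.sum()
def meet(L,M):
    return L[2:]+L[:2]*np.linalg.solve(np.c_[L[:2],-M[:2]],M[2:]-L[2:])[0]
E
cat > fr2.py <<'E'
from ed import *
n=np.array([-.4975,.0478,.866]); n/=np.linalg.norm(n); n0=n@np.array([.532,-.2066,.08485])
def rep(nm,L1,L2,h):
    s=load(nm+"0.npz")
    res=[]
    for L in L1,L2:
        l,sd,k=edge(s,*L[0],sign=L[1]); print(nm,l.round(3),"sd",sd,k); res.append(l)
    X=plane(s,[meet(*res)],n,n0+h)[0]-h*n
    print(" corner at board",X.round(4))
    for l in res:
        Q=plane(s,[l[2:]-15*l[:2],l[2:]+15*l[:2]],n,n0+h); d=Q[1]-Q[0]; d/=np.linalg.norm(d); print("  dir",d.round(4),"az",np.degrees(np.arctan2(d[1],d[0])))
    return
c=lambda x,y:(345+x/6-.4,170+y/6-.4)
rep("top",((c(175,182),c(545,203)),-1),((c(170,182),c(147,455)),1),.020)
k=lambda x,y:(265+x/4-.4,185+y/4-.4)
rep("side",((k(275,180),k(320,335)),1),((k(88,278),k(275,180)),1),.0)
E
python3 fr2.py
```

```text
top [9.98000e-01 6.90000e-02 4.04681e+02 2.00256e+02] sd 0.42453319679879653 25
top [-6.00000e-02  9.98000e-01  3.69765e+02  2.23005e+02] sd 0.4566542037954355 17
 corner at board [ 0.622  -0.1029  0.1308]
  dir [-0.0843 -0.9964  0.0066] az -94.83727663466486
  dir [-0.8661  0.027  -0.4991] az 178.21313687474384
side [2.73000e-01 9.62000e-01 3.37707e+02 2.49343e+02] sd 0.302716816903209 25
side [  0.867  -0.498 310.3   242.47 ] sd 0.220571443598927 25
 corner at board [ 0.6123 -0.1097  0.1257]
  dir [-0.0833 -0.9965  0.0072] az -94.77581683576574
  dir [ 0.8635 -0.0678  0.4998] az -4.492766189433271
```

```bash
cat > fr3.py <<'E'
from ed import *
psi=np.radians(-4.75)
ey=np.array([np.cos(np.radians(30))*np.cos(psi),np.cos(np.radians(30))*np.sin(psi),.5]); ex=np.array([np.sin(psi),-np.cos(psi),0]); ez=np.cross(ex,ey)
print(ex,ey,ez)
p0=np.array([.532,-.2066,.08485]); n0=ez@p0
c=lambda x,y:(345+x/6-.4,170+y/6-.4)
k=lambda x,y:(265+x/4-.4,185+y/4-.4)
vis={}
for nm,lab,a,b,hs in[("top","high",c(175,182),c(545,203),(.02,)),("top","left",c(172,182),c(147,455),(.02,)),("top","low",c(147,457),c(500,478),(.02,0)),("top","right",c(548,203),c(500,475),(.02,0)),
  ("side","high",k(275,180),k(322,335),(.02,0)),("side","leftbot",k(88,284),k(275,182),(0,)),("side","lefttop",k(80,272),k(270,160),(.02,)),("side","right",k(105,448),k(325,335),(.02,)),("side","low",k(88,278),k(105,445),(.02,0))]:
  s=load(nm+"0.npz")
  for sg in(1,-1):
    l,sd,N=edge(s,a,b,half=3,sign=sg)
    for h in hs:
        Q=plane(s,[l[2:]-15*l[:2],l[2:]+15*l[:2]],ez,n0+h)
        f=np.c_[Q@ex,Q@ey]*1000
        print(nm,lab,"sg",sg,"h",h,"n",N,"sd %.2f"%sd,"x' %.1f %.1f y' %.1f %.1f"%(f[0,0],f[1,0],f[0,1],f[1,1]))
E
python3 fr3.py
```

```text
[-0.08280821 -0.9965655   0.        ] [ 0.86305104 -0.07171401  0.5       ] [-0.49828275  0.0414041   0.8660254 ]
top high sg 1 h 0.02 n 25 sd 0.33 x' 111.7 210.4 y' 604.0 603.5
top high sg -1 h 0.02 n 25 sd 0.42 x' 111.3 209.9 y' 609.8 609.8
top left sg 1 h 0.02 n 19 sd 0.46 x' 52.3 56.9 y' 580.2 472.5
top left sg -1 h 0.02 n 23 sd 0.35 x' 60.1 60.7 y' 577.5 469.8
top low sg 1 h 0.02 n 25 sd 0.27 x' 110.4 212.9 y' 433.6 433.9
top low sg 1 h 0 n 25 sd 0.27 x' 113.4 217.4 y' 424.1 424.4
top low sg -1 h 0.02 n 25 sd 0.28 x' 109.9 212.3 y' 441.1 441.3
top low sg -1 h 0 n 25 sd 0.28 x' 112.9 216.8 y' 431.7 431.9
top right sg 1 h 0.02 n 25 sd 0.22 x' 259.9 260.4 y' 578.8 471.0
top right sg 1 h 0 n 25 sd 0.22 x' 265.0 265.5 y' 571.4 462.0
top right sg -1 h 0.02 n 25 sd 0.20 x' 265.7 266.5 y' 578.2 470.3
top right sg -1 h 0 n 25 sd 0.20 x' 270.9 271.7 y' 570.7 461.3
side high sg 1 h 0.02 n 25 sd 0.28 x' 115.1 245.0 y' 605.7 605.7
side high sg 1 h 0 n 25 sd 0.28 x' 86.8 221.0 y' 599.5 599.5
side high sg -1 h 0.02 n 25 sd 0.27 x' 117.9 247.2 y' 613.3 612.7
side high sg -1 h 0 n 25 sd 0.27 x' 89.7 223.2 y' 607.4 606.8
side leftbot sg 1 h 0 n 25 sd 0.17 x' 59.3 59.7 y' 471.1 566.2
side leftbot sg -1 h 0 n 13 sd 0.43 x' 45.8 68.0 y' 461.1 560.3
side lefttop sg 1 h 0.02 n 21 sd 0.43 x' 70.6 74.4 y' 488.7 582.2
side lefttop sg -1 h 0.02 n 25 sd 0.19 x' 60.9 60.6 y' 476.8 570.7
side right sg 1 h 0.02 n 19 sd 0.50 x' 256.3 257.5 y' 489.1 569.7
side right sg -1 h 0.02 n 25 sd 0.33 x' 265.7 265.5 y' 491.4 571.1
side low sg 1 h 0.02 n 25 sd 0.00 x' 104.3 233.2 y' 437.6 439.9
side low sg 1 h 0 n 25 sd 0.00 x' 75.6 208.8 y' 425.8 428.2
side low sg -1 h 0.02 n 25 sd 0.24 x' 109.3 236.2 y' 445.7 445.7
side low sg -1 h 0 n 25 sd 0.24 x' 80.7 211.9 y' 434.2 434.1
```

```bash
cat > sq.py <<'E'
from ed import *
import sys
t=load("top0.npz"); s=load("side0.npz")
c=lambda x,y:(240+x/8-.45,195+y/8-.45)
for lab,a,b,hs in[("xleg outer",c(418,150),c(470,375),(0,.012)),("xleg inner",c(385,200),c(425,375),(.012,)),("yleg outer",c(180,185),c(390,137),(.012,)),("yleg inner",c(180,235),c(275,208),(.012,0))]:
  for sg in(1,-1):
    l,sd,N=edge(t,a,b,half=2.5,sign=sg)
    for h in hs:
        Q=plane(t,[l[2:]-8*l[:2],l[2:]+8*l[:2]],[0,0,1],h); d=Q[1]-Q[0]
        print(lab,sg,h,N,"%.2f"%sd,Q.round(4)[:,:2].tolist(),"az %.1f"%np.degrees(np.arctan2(d[1],d[0])))
for nm,v in(("top",t),("side",s)):
    hsv=cv2.cvtColor(v["image"],cv2.COLOR_RGB2HSV); P=cloud(v)
    u0,v0,w,h=(270,212,30,24) if nm=="top" else (288,195,18,26)
    m=np.zeros((400,640),bool); m[v0:v0+h,u0:u0+w]=True
    m&=(hsv[...,0]<20)&(hsv[...,1]>80)
    print(nm,m.sum()); q=P[m]; print(np.nanmin(q,0),np.nanmax(q,0),np.nanmedian(q,0))
    cc=np.argwhere(m)[:,::-1]; r=cv2.minAreaRect(cc.astype(np.float32)); print(r)
    if nm=="top":
        X=plane(v,cv2.boxPoints(r),[0,0,1],.063); print(X.round(4)); print(plane(v,[r[0]],[0,0,1],.06)[0].round(4))
E
python3 sq.py
```

```text
xleg outer 1 0 25 0.24 [[0.5637, 0.1617], [0.5081, 0.1482]] az -166.4
xleg outer 1 0.012 25 0.24 [[0.5621, 0.1611], [0.507, 0.1477]] az -166.4
xleg outer -1 0 18 0.28 [[0.5654, 0.1581], [0.51, 0.1442]] az -165.9
xleg outer -1 0.012 18 0.28 [[0.5638, 0.1575], [0.5088, 0.1437]] az -165.9
xleg inner 1 0.012 20 0.42 [[0.5506, 0.1824], [0.4958, 0.1679]] az -165.1
xleg inner -1 0.012 23 0.26 [[0.5516, 0.1771], [0.4965, 0.1637]] az -166.4
yleg outer 1 0.012 24 0.33 [[0.5723, 0.2496], [0.5854, 0.1946]] az -76.6
yleg outer -1 0.012 12 0.36 [[0.5806, 0.2411], [0.5935, 0.186]] az -76.8
yleg inner 1 0.012 24 0.18 [[0.5422, 0.276], [0.5559, 0.2213]] az -75.9
yleg inner 1 0 24 0.18 [[0.5437, 0.2775], [0.5575, 0.2224]] az -75.9
yleg inner -1 0.012 25 0.22 [[0.5507, 0.2776], [0.5595, 0.2217]] az -81.1
yleg inner -1 0 25 0.22 [[0.5522, 0.2791], [0.561, 0.2228]] az -81.1
top 61
[0.52368383 0.17544103 0.00694082] [0.56205832 0.2163215  0.07259892] [0.54177136 0.19884804 0.05965717]
((281.5384216308594, 223.69229125976562), (13.312806129455566, 4.437601566314697), 33.6900634765625)
[[0.5485 0.2205 0.063 ]
 [0.5611 0.2121 0.063 ]
 [0.5352 0.1742 0.063 ]
 [0.5227 0.1827 0.063 ]]
[0.5422 0.1976 0.06  ]
side 90
[ 0.52926068  0.16508223 -0.00279927] [0.56033502 0.30691999 0.06462777] [0.54296515 0.17975773 0.05002887]
((296.5, 207.0), (7.0, 16.0), 0.0)
```

```bash
cat > go.py <<'E'
from h import *
from scipy.spatial.transform import Rotation as Ro
from rig import arm
def down(az):
    a=np.radians(az); x=np.array([np.cos(a),np.sin(a),0]); z=np.array([0,0,-1.]); return np.c_[x,np.cross(z,x),z]
psi=np.radians(-4.75)
ey=np.array([np.cos(np.radians(30))*np.cos(psi),np.cos(np.radians(30))*np.sin(psi),.5]); ex=np.array([np.sin(psi),-np.cos(psi),0]); ez=np.cross(ex,ey)
B=np.c_[ex,ey,ez]; n0=ez@np.array([.532,-.2066,.08485]); O=B@[.0603,.6105,n0]
xx=(ex-ey)/2**.5; RT=np.c_[xx,np.cross(-ez,xx),-ez]   # tool at home
def rot(): q=arm.read_state()["orientation"]; return Ro.from_quat(np.r_[q[1:],q[0]]).as_matrix()
def d(pos,R,R0=None,p0=None):
    st=arm.read_state(); R0=rot() if R0 is None else R0; p0=st["position"] if p0 is None else p0
    print("shift mm",(R0.T@(pos-p0)*1000).round(1),"turn",np.degrees(Ro.from_matrix(R0.T@R).as_rotvec()).round(2))
def st():
    s=arm.read_state(); print({k:np.round(s[k],4).tolist() for k in("t","qpos","position","contact_force","torque","finger_gap")})
def fr(p): return (B.T@(p-O)*1000).round(1)
E
python3 - <<'E'
from go import *
print(O,RT); st()
d(np.array([.5417,.1977,.12]),down(-31.2))
E
```

```text
[ 0.62163473 -0.11216168  0.13190787] [[-0.66882349 -0.551715    0.49828275]
 [-0.65396876  0.75538769 -0.0414041 ]
 [-0.35355339 -0.35355339 -0.8660254 ]]
{'t': 0.1, 'qpos': [1.1736, 0.1311, 1.4892, -0.0, 1.523, -0.0854], 'position': [0.1838, 0.5706, 0.1976], 'contact_force': [1.021, -0.2776, 0.684], 'torque': [0.0142, 0.003, -0.0258], 'finger_gap': 0.0929}
shift mm [-245.   455.    77.9] turn [8.0000e-02 7.0000e-02 1.0333e+02]
```

```bash
sed -i 's/xx=(ex-ey)/xx=(ey-ex)/' go.py
```

Emit:
send_rows(deltas=[-0.018,0.034,0,0,0,7,0.06,-0.036,0.067,0,0,0,14,0.06,-0.054,0.1,0,0,0,21,0.06,-0.072,0.134,0,0,0,28,0.06,-0.09,0.167,0,0,0,35,0.06,-0.108,0.2,0,0,0,42,0.06,-0.126,0.234,0,0,0,49,0.06,-0.144,0.267,0,0,0,56,0.06])

```text
t: 0.77
position: [0.3948, 0.3504, 0.1982]
orientation: [0.0, 0.991, 0.137, -0.0]
contact_force: [0.2, -0.4, 0.4]
finger_gap: 0.0601
```

Run:
```python
from go import *
st();d(np.array([.5417,.1977,.12]),down(-31.2))
```

```text
{'t': 0.7667, 'qpos': [0.6288, -0.0646, 1.6881, -0.0, 1.5185, 0.3531], 'position': [0.3948, 0.3504, 0.1982], 'contact_force': [0.2448, -0.3568, 0.3592], 'torque': [-0.0645, 0.0292, 0.0248], 'finger_gap': 0.0601}
shift mm [ 99.9 186.9  78.2] turn [2.000e-02 2.000e-02 4.699e+01]
```

Emit:
send_rows(deltas=[0.015,0.028,0.011,0,0,7,0.06,0.03,0.055,0.023,0,0,14,0.06,0.045,0.082,0.035,0,0,21,0.06,0.06,0.11,0.046,0,0,28,0.06,0.075,0.138,0.058,0,0,35,0.06,0.09,0.165,0.07,0,0,42,0.06,0.1,0.187,0.078,0,0,47,0.06,0.1,0.187,0.078,0,0,47,0.06])

```text
t: 1.43
position: [0.5429, 0.1962, 0.1177]
orientation: [0.002, 0.963, -0.27, -0.001]
contact_force: [0.6, -0.4, -0.9]
finger_gap: 0.0603
```

Run:
```python
from go import *
st();d(np.array([.5417,.1977,.018]),down(-31.2))
t=grab("top","1"); s=grab("side","1")
crop(t,235,180,90,75,8,"pics/t1.png"); crop(s,255,150,90,80,8,"pics/s1.png")
```

```text
{'t': 1.4333, 'qpos': [0.259, 0.1247, 1.6439, -0.0016, 1.3766, 0.8069], 'position': [0.5429, 0.1962, 0.1177], 'contact_force': [0.5781, -0.4146, -0.8912], 'torque': [-0.0342, 0.1112, 0.0447], 'finger_gap': 0.0603}
shift mm [-1.7 -1.1 99.6] turn [ 0.21  0.08 -0.18]
```

View pics/t1.png

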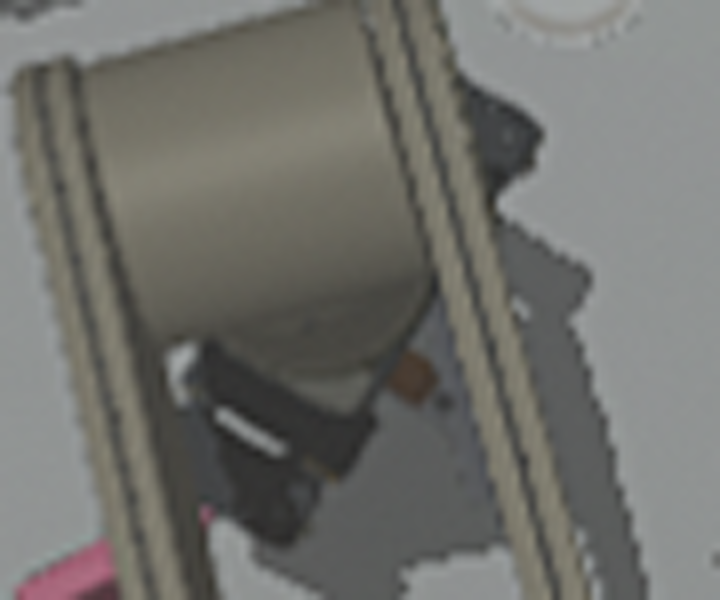

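View pics/s1.png

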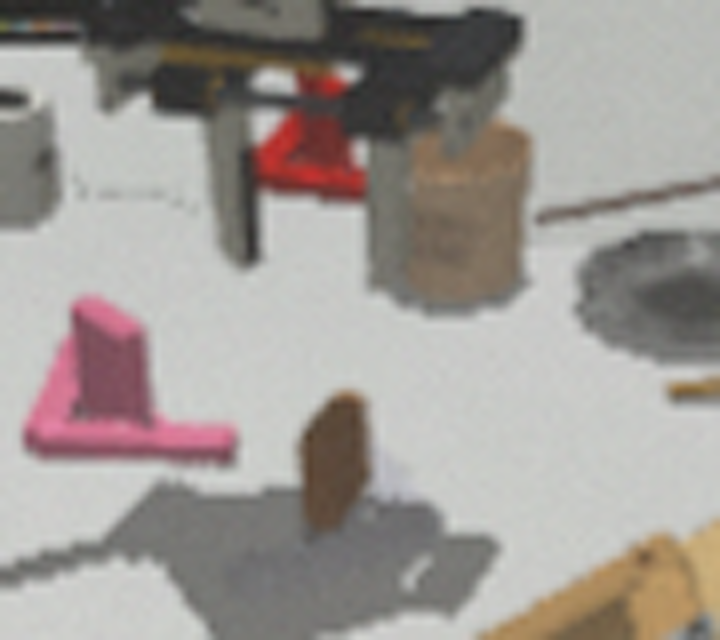

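The side view shows the fingers hovering over the brown grip (crop about (335,460)), clear of the pink square at (120,390). I'm going down.

Emit:
send_rows(deltas=[-0.002,-0.001,0.02,0,0,0,0.06,-0.002,-0.001,0.045,0,0,0,0.06,-0.002,-0.001,0.065,0,0,0,0.06,-0.002,-0.001,0.08,0,0,0,0.06,-0.002,-0.001,0.09,0,0,0,0.06,-0.002,-0.001,0.097,0,0,0,0.06,-0.002,-0.001,0.099,0,0,0,0.06,-0.002,-0.001,0.099,0,0,0,0.06])

```text
t: 2.2
position: [0.5407, 0.2026, 0.0218]
orientation: [-0.0, 0.964, -0.266, 0.0]
contact_force: [0.0, 0.4, -0.7]
finger_gap: 0.0598
```

Emit:
send_rows(deltas=[0,0,0,0,0,0,0.03,0,0,0,0,0,0,0.02,0,0,0,0,0,0,0.01,0,0,0,0,0,0,0.01,0,0,0,0,0,0,0.01,0,0,0,0,0,0,0.01,0,0,0,0,0,0,0.01,0,0,0,0,0,0,0.01], squeeze=40)

```text
t: 2.87
position: [0.5414, 0.2021, 0.022]
orientation: [-0.0, 0.964, -0.266, 0.001]
contact_force: [1.7, -0.9, 1.8]
finger_gap: 0.0173
```

Run:
```python
from go import *
st()
s=grab("side","2"); crop(s,255,150,90,80,8,"pics/s2.png")
```

```text
{'t': 2.8667, 'qpos': [0.2687, 0.2241, 1.7185, -0.0002, 1.1979, 0.8076], 'position': [0.5414, 0.2021, 0.022], 'contact_force': [1.7128, -0.9468, 1.826], 'torque': [-0.2496, -0.2037, -0.0169], 'finger_gap': 0.0173}
```

View pics/s2.png

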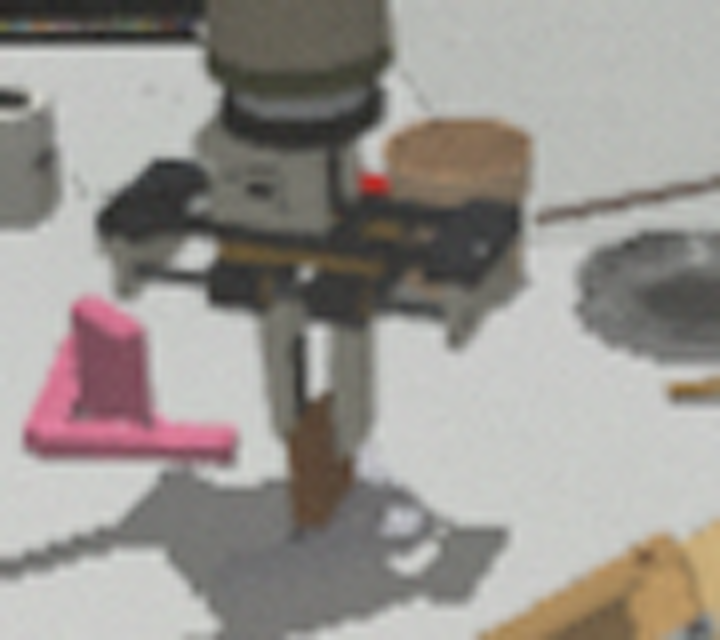

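Emit:
send_rows(deltas=[0,0,-0.01,0,0,0,0.01,0,0,-0.03,0,0,0,0.01,0,0,-0.06,0,0,0,0.01,0,0,-0.09,0,0,0,0.01,0,0,-0.12,0,0,0,0.01,0,0,-0.15,0,0,0,0.01,0,0,-0.18,0,0,0,0.01,0,0,-0.2,0,0,0,0.01], squeeze=55)

```text
t: 3.58
position: [0.5409, 0.2025, 0.2251]
orientation: [-0.001, 0.964, -0.266, 0.001]
contact_force: [0.6, -0.4, -2.1]
finger_gap: 0.0176
```

```bash
cat >> go.py <<'E'
def home(off,tyoff=.0038,hgt=.022):
    c=O+B@(np.array([42,-42,hgt*1000])/1000+np.array(off)/1000); return c-tyoff*RT[:,1]
E
python3 - <<'E'
from go import *
st(); d(home([20,-20,50]),RT); print(home([20,-20,50]))
s=grab("side","3"); crop(s,235,130,130,100,6,"pics/s3.png")
E
```

```text
{'t': 3.5833, 'qpos': [0.2692, 0.0578, 1.5172, 0.0004, 1.5645, 0.8076], 'position': [0.5409, 0.2025, 0.2251], 'contact_force': [0.6462, -0.373, -2.1048], 'torque': [-0.0907, 0.0869, 0.0475], 'finger_gap': 0.0176}
shift mm [174.1 322.6  62.8] turn [ -5.29  31.43 -69.41]
[ 0.52501858 -0.1636509   0.16191819]
```

View pics/s3.png

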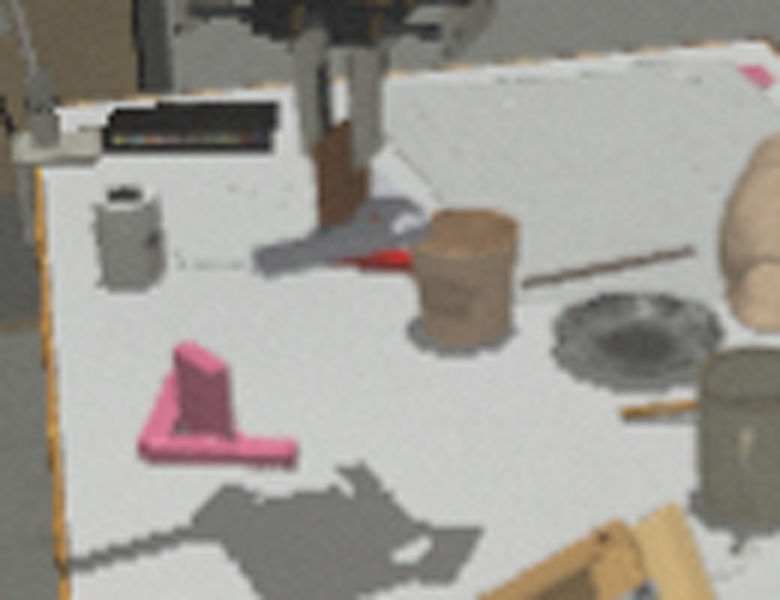

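Emit:
send_rows(deltas=[0.016,0.029,0,-0.5,2.8,-6.2,0.01,0.031,0.058,0,-1,5.7,-12.5,0.01,0.047,0.087,0,-1.4,8.5,-18.7,0.01,0.063,0.116,0,-1.9,11.3,-25,0.01,0.078,0.145,0,-2.4,14.1,-31.2,0.01,0.094,0.174,0,-2.9,17,-37.5,0.01,0.11,0.203,0,-3.3,19.8,-43.7,0.01,0.125,0.232,0,-3.8,22.6,-50,0.01])

```text
t: 4.3
position: [0.5282, -0.0551, 0.2197]
orientation: [0.079, 0.97, 0.159, 0.169]
contact_force: [-1.1, -0.5, -2.0]
finger_gap: 0.0176
```

Run:
```python
from go import *
st(); d(home([20,-20,50]),RT)
```

```text
{'t': 4.3, 'qpos': [-0.173, -0.4761, 2.0377, -0.0391, 1.2065, -0.4902], 'position': [0.5282, -0.0551, 0.2197], 'contact_force': [-1.12, -0.5251, -1.9846], 'torque': [0.0834, 0.3886, 0.0756], 'finger_gap': 0.0176}
shift mm [-56.7  88.9  63.4] turn [ -1.76   9.58 -20.58]
```

Emit:
send_rows(deltas=[-0.012,0.018,0.01,-0.4,2.4,-5,0.01,-0.024,0.036,0.022,-0.8,4.8,-10,0.01,-0.036,0.054,0.034,-1.2,7,-15,0.01,-0.048,0.072,0.048,-1.6,9,-20,0.01,-0.056,0.088,0.06,-1.8,9.6,-20.6,0.01,-0.057,0.089,0.063,-1.8,9.6,-20.6,0.01,-0.057,0.089,0.063,-1.8,9.6,-20.6,0.01,-0.057,0.089,0.063,-1.8,9.6,-20.6,0.01])

```text
t: 4.97
position: [0.5246, -0.1623, 0.1624]
orientation: [0.108, 0.908, 0.329, 0.235]
contact_force: [0.2, 0.4, -2.5]
finger_gap: 0.0173
```

Run:
```python
from go import *
st(); d(home([20,-20,50]),RT); d(home([20,-20,5]),RT)
t=grab("top","4"); s=grab("side","4"); crop(s,240,150,150,120,5,"pics/s4.png"); crop(t,340,160,125,100,6,"pics/t4.png")
```

```text
{'t': 4.9667, 'qpos': [-0.5626, -0.5326, 2.2265, 0.2777, 0.9934, -1.3554], 'position': [0.5246, -0.1623, 0.1624], 'contact_force': [0.2327, 0.3642, -2.4743], 'torque': [0.0168, 0.5412, -0.0219], 'finger_gap': 0.0173}
shift mm [-0.8  1.1  0.7] turn [-0.03  0.08 -0.45]
shift mm [-0.7  1.1 45.7] turn [-0.03  0.08 -0.45]
```

View pics/s4.png

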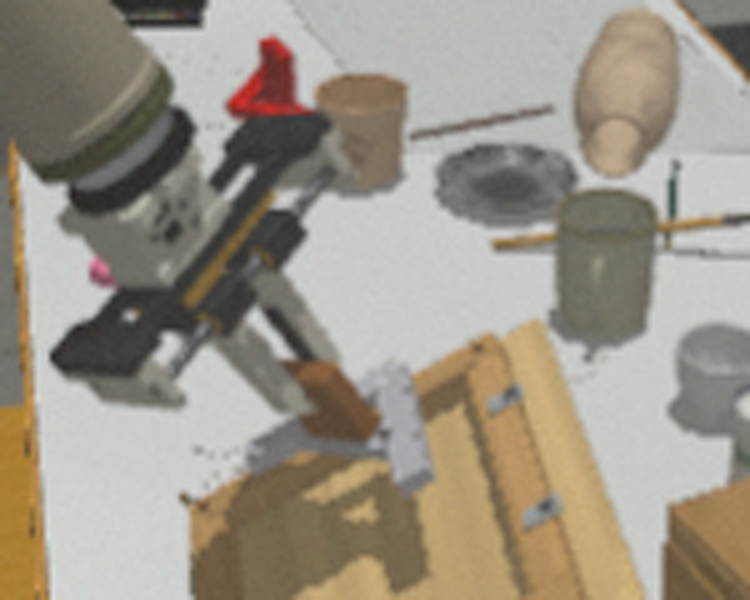

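View pics/t4.png

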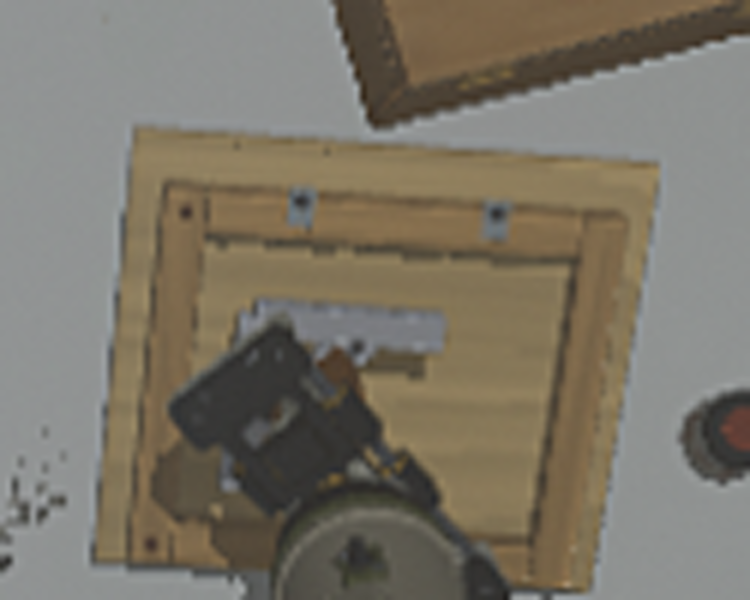

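The square hangs about parallel to the rails over the inside of the frame: in the top crop its long leg runs (260,300)-(445,315) and the high rail's edge runs (205,240)-(575,262). I'm lowering it.

Emit:
send_rows(deltas=[-0.001,0.001,0.01,0,0,-0.4,0.01,-0.001,0.001,0.02,0,0,-0.4,0.01,-0.001,0.001,0.028,0,0,-0.4,0.01,-0.001,0.001,0.034,0,0,-0.4,0.01,-0.001,0.001,0.038,0,0,-0.4,0.01,-0.001,0.001,0.04,0,0,-0.4,0.01,-0.001,0.001,0.042,0,0,-0.4,0.01,-0.001,0.001,0.043,0,0,-0.4,0.01])

```text
t: 5.73
position: [0.5469, -0.166, 0.1265]
orientation: [0.11, 0.907, 0.333, 0.235]
contact_force: [0.5, -0.9, -2.9]
finger_gap: 0.0173
```

```bash
cat >> go.py <<'E'
def fs():
    s=arm.read_state(); print("t %.2f"%s["t"],"TCP frame rel home",fr(s["position"]-home([0,0,0])+O),"F frame",(B.T@s["contact_force"]).round(1),"M frame",(B.T@s["torque"]).round(2),"gap %.4f"%s["finger_gap"],"rotdev(tool)",np.degrees(Ro.from_matrix(RT.T@rot()).as_rotvec()).round(2))
E
python3 - <<'E'
from go import *
fs()
E
```

```text
t 5.73 TCP frame rel home [ 20.5 -18.6   8.4] F frame [ 0.8 -1.  -2.8] M frame [-0.59 -0.06 -0.03] gap 0.0173 rotdev(tool) [-0.11 -0.   -0.09]
```

Emit:
send_rows(deltas=[0,0,0.001,0,0,0,0.01,0,0,0.002,0,0,0,0.01,0,0,0.003,0,0,0,0.01,0,0,0.004,0,0,0,0.01,0,0,0.005,0,0,0,0.01,0,0,0.005,0,0,0,0.01,0,0,0.005,0,0,0,0.01,0,0,0.005,0,0,0,0.01])

```text
t: 6.4
position: [0.5493, -0.1663, 0.1222]
orientation: [0.11, 0.907, 0.333, 0.235]
contact_force: [0.1, -0.2, -3.9]
finger_gap: 0.0175
```

Run:
```python
from go import *
fs()
```

```text
t 6.40 TCP frame rel home [ 20.6 -18.7   3.4] F frame [ 0.2 -1.9 -3.4] M frame [-0.57 -0.04  0.04] gap 0.0175 rotdev(tool) [-0.11 -0.01 -0.08]
```

Emit:
send_rows(deltas=[0,0,0.001,0,0,0,0.01,0,0,0.002,0,0,0,0.01,0,0,0.003,0,0,0,0.01,0,0,0.003,0,0,0,0.01,0,0,0.003,0,0,0,0.01,0,0,0.003,0,0,0,0.01,0,0,0.003,0,0,0,0.01,0,0,0.003,0,0,0,0.01])

```text
t: 7.07
position: [0.5508, -0.1664, 0.1196]
orientation: [0.11, 0.907, 0.333, 0.235]
contact_force: [0.2, -0.2, -2.3]
finger_gap: 0.0179
```

Run:
```python
from go import *
fs()
```

```text
t 7.07 TCP frame rel home [ 20.6 -18.7   0.4] F frame [ 0.1 -0.9 -2.1] M frame [-0.58 -0.04  0.09] gap 0.0179 rotdev(tool) [-0.11 -0.   -0.08]
```

Emit:
send_rows(deltas=[0,0,0.0005,0,0,0,0.01,0,0,0.001,0,0,0,0.01,0,0,0.0015,0,0,0,0.01,0,0,0.002,0,0,0,0.01,0,0,0.002,0,0,0,0.01,0,0,0.002,0,0,0,0.01,0,0,0.002,0,0,0,0.01,0,0,0.002,0,0,0,0.01])

```text
t: 7.73
position: [0.5522, -0.1669, 0.1198]
orientation: [0.111, 0.906, 0.333, 0.235]
contact_force: [-17.3, 3.5, 14.5]
finger_gap: 0.0176
```

Run:
```python
from go import *
fs()
```

```text
t 7.73 TCP frame rel home [ 21.  -17.4  -0.1] F frame [-2.  -7.9 21.3] M frame [-1.73  0.41  0.08] gap 0.0176 rotdev(tool) [-0.18  0.02 -0.14]
```

Emit:
send_rows(deltas=[0.003,-0.0003,-0.0005,0,0,0,0.01,0.007,-0.0008,-0.0005,0,0,0,0.01,0.011,-0.0012,-0.0005,0,0,0,0.01,0.015,-0.0016,-0.0005,0,0,0,0.01,0.019,-0.002,-0.0005,0,0,0,0.01,0.021,-0.0025,-0.0005,0,0,0,0.01,0.022,-0.0025,-0.0005,0,0,0,0.01,0.022,-0.0025,-0.0005,0,0,0,0.01])

```text
t: 8.4
position: [0.5658, -0.1508, 0.127]
orientation: [0.111, 0.906, 0.333, 0.236]
contact_force: [-5.7, -1.9, 5.7]
finger_gap: 0.0176
```

Run:
```python
from go import *
fs()
t=grab("top","5"); s=grab("side","5"); crop(s,275,190,100,80,8,"pics/s5.png"); crop(t,340,160,125,100,6,"pics/t5.png")
```

```text
t 8.40 TCP frame rel home [ 3.9 -3.2 -0. ] F frame [ 2.3 -1.9  7.7] M frame [-0.66 -0.03  0.09] gap 0.0176 rotdev(tool) [-0.26  0.04 -0.13]
```

View pics/s5.png

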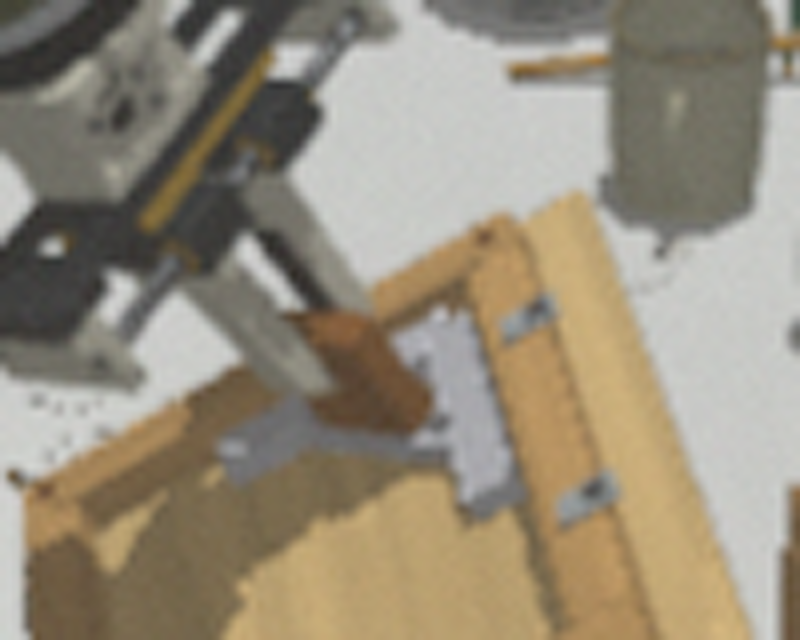

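View pics/t5.png

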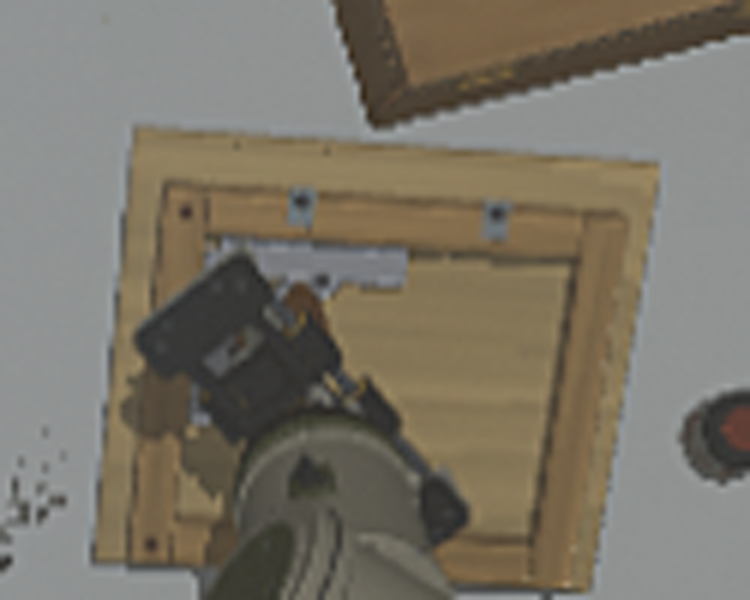

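Emit:
send_rows(deltas=[0.0005,0,0.0002,0,0,0,0.01,0.001,0,0.0004,0,0,0,0.01,0.0015,0,0.0004,0,0,0,0.01,0.002,0,0.0004,0,0,0,0.01,0.0025,0,0.0004,0,0,0,0.01,0.003,0,0.0004,0,0,0,0.01,0.0035,0,0.0004,0,0,0,0.01,0.0035,0,0.0004,0,0,0,0.01])

```text
t: 9.17
position: [0.5682, -0.1491, 0.1283]
orientation: [0.111, 0.906, 0.333, 0.236]
contact_force: [-11.6, -2.4, 10.0]
finger_gap: 0.0174
```

Run:
```python
from go import *
fs()
```

```text
t 9.17 TCP frame rel home [ 1.9 -0.6 -0.1] F frame [ 3.4 -4.8 14.3] M frame [-1.18 -0.34  0.09] gap 0.0174 rotdev(tool) [-0.29  0.01 -0.13]
```

Emit:
send_rows(deltas=[0.0005,0,0,0,0,0,0.01,0.001,0,0,0,0,0,0.01,0.0015,0,0,0,0,0,0.01,0.002,0,0,0,0,0,0.01,0.002,0,0,0,0,0,0.01,0.002,0,0,0,0,0,0.01,0.002,0,0,0,0,0,0.01,0.002,0,0,0,0,0,0.01])

```text
t: 9.83
position: [0.5693, -0.1481, 0.1289]
orientation: [0.111, 0.906, 0.333, 0.235]
contact_force: [-13.5, -2.9, 10.1]
finger_gap: 0.0175
```

Run:
```python
from go import *
fs()
```

```text
t 9.83 TCP frame rel home [ 0.8  0.6 -0. ] F frame [ 4.1 -6.4 15.3] M frame [-1.46 -0.63  0.05] gap 0.0175 rotdev(tool) [-0.29 -0.02 -0.13]
```

Emit:
send_rows(deltas=[0.0005,0,0,0,0,0,0.01,0.001,0,0,0,0,0,0.01,0.0015,0,0,0,0,0,0.01,0.002,0,0,0,0,0,0.01,0.002,0,0,0,0,0,0.01,0.002,0,0,0,0,0,0.01,0.002,0,0,0,0,0,0.01,0.002,0,0,0,0,0,0.01])

```text
t: 10.5
position: [0.57, -0.148, 0.1294]
orientation: [0.112, 0.907, 0.333, 0.235]
contact_force: [-19.4, -9.9, 13.1]
finger_gap: 0.0176
```

Run:
```python
from go import *
fs()
```

```text
t 10.50 TCP frame rel home [0.7 1.4 0. ] F frame [11.4 -9.5 20.6] M frame [-2.11 -1.72  0.03] gap 0.0176 rotdev(tool) [-0.34 -0.14 -0.14]
```

Emit:
send_rows(deltas=[0.0004,0.0004,0,0,0,0,0.01,0.0008,0.0008,0,0,0,0,0.01,0.0012,0.0012,0,0,0,0,0.01,0.0014,0.0014,0,0,0,0,0.01,0.0014,0.0014,0,0,0,0,0.01,0.0014,0.0014,0,0,0,0,0.01,0.0014,0.0014,0,0,0,0,0.01,0.0014,0.0014,0,0,0,0,0.01])

```text
t: 11.17
position: [0.5709, -0.1482, 0.1298]
orientation: [0.112, 0.907, 0.333, 0.234]
contact_force: [-27.7, -10.3, 15.5]
finger_gap: 0.0176
```

Run:
```python
from go import *
fs()
```

```text
t 11.17 TCP frame rel home [0.8 2.4 0. ] F frame [ 12.6 -15.4  26.8] M frame [-2.98 -1.78  0.01] gap 0.0176 rotdev(tool) [-0.25 -0.21 -0.15]
```

Emit:
send_rows(deltas=[0.0004,0.0004,-0.0003,0,0,0,0.01,0.0008,0.0008,-0.0005,0,0,0,0.01,0.0011,0.0011,-0.0005,0,0,0,0.01,0.0011,0.0011,-0.0005,0,0,0,0.01,0.0011,0.0011,-0.0005,0,0,0,0.01,0.0011,0.0011,-0.0005,0,0,0,0.01,0.0011,0.0011,-0.0005,0,0,0,0.01,0.0011,0.0011,-0.0005,0,0,0,0.01])

```text
t: 11.83
position: [0.5709, -0.1481, 0.1298]
orientation: [0.111, 0.907, 0.333, 0.233]
contact_force: [-33.2, -10.1, 15.1]
finger_gap: 0.0178
```

Run:
```python
from go import *
fs()
```

```text
t 11.83 TCP frame rel home [0.7 2.4 0. ] F frame [ 12.8 -20.4  29.3] M frame [-3.64 -1.89 -0.01] gap 0.0178 rotdev(tool) [-0.13 -0.31 -0.15]
```

Emit:
send_rows(deltas=[0.0005,-0.0002,0,0,0,0,0.01,0.001,-0.0004,0,0,0,0,0.01,0.0012,-0.0004,0,0,0,0,0.01,0.0012,-0.0004,0,0,0,0,0.01,0.0012,-0.0004,0,0,0,0,0.01,0.0012,-0.0004,0,0,0,0,0.01,0.0012,-0.0004,0,0,0,0,0.01,0.0012,-0.0004,0,0,0,0,0.01])

```text
t: 12.5
position: [0.5708, -0.1481, 0.1299]
orientation: [0.112, 0.907, 0.333, 0.232]
contact_force: [-38.8, -14.6, 17.7]
finger_gap: 0.0172
```

Run:
```python
from go import *
fs()
t=grab("top","6"); s=grab("side","6"); crop(s,275,190,100,80,8,"pics/s6.png"); crop(t,355,185,70,60,10,"pics/t6.png")
```

```text
t 12.50 TCP frame rel home [0.7 2.4 0. ] F frame [ 17.7 -23.6  34.1] M frame [-4.22 -2.82  0.01] gap 0.0172 rotdev(tool) [-0.16 -0.42 -0.16]
```

View pics/s6.png

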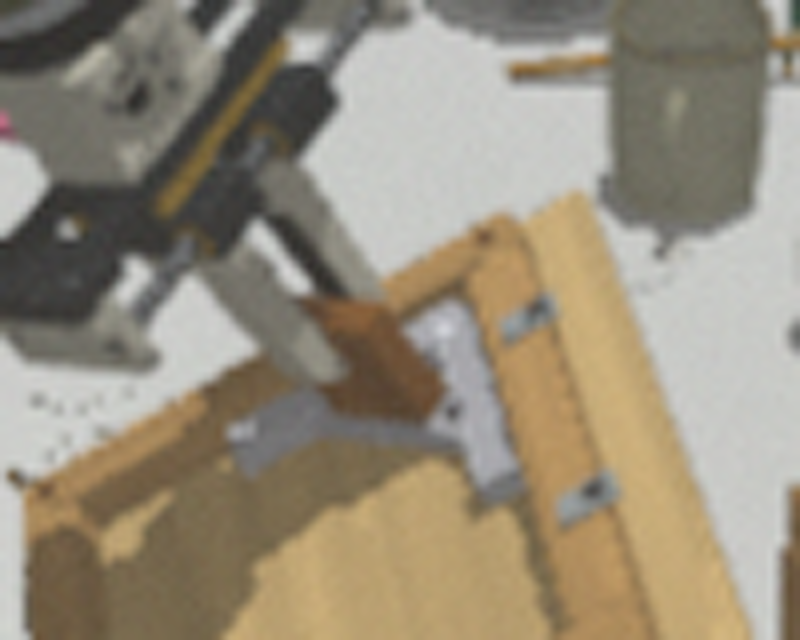

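View pics/t6.png

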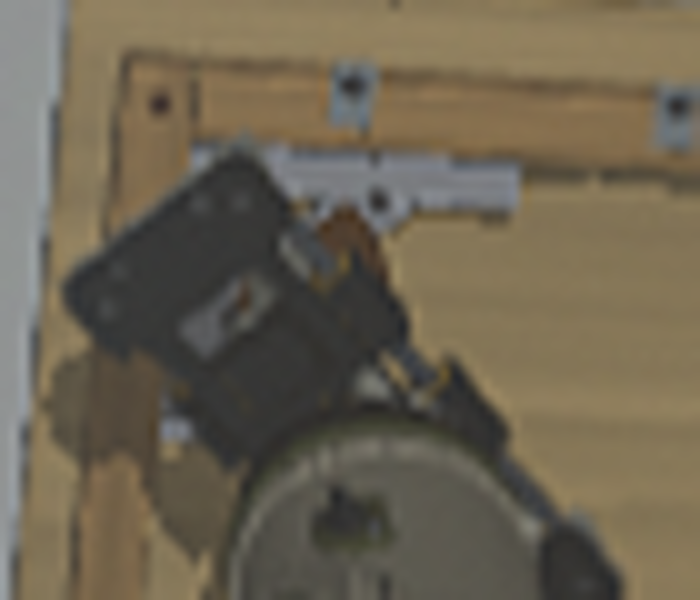

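Emit:
send_rows(deltas=[0.0004,-0.0002,0,0,0,0,0.01,0.0007,-0.0004,0,0,0,0,0.01,0.0007,-0.0004,0,0,0,0,0.01,0.0007,-0.0004,0,0,0,0,0.01,0.0007,-0.0004,0,0,0,0,0.01,0.0007,-0.0004,0,0,0,0,0.01,0.0007,-0.0004,0,0,0,0,0.01,0.0007,-0.0004,0,0,0,0,0.01])

```text
t: 13.27
position: [0.5708, -0.148, 0.1299]
orientation: [0.112, 0.907, 0.333, 0.231]
contact_force: [-40.4, -18.4, 17.9]
finger_gap: 0.0173
```

Run:
```python
from go import *
fs()
```

```text
t 13.27 TCP frame rel home [0.6 2.4 0. ] F frame [ 21.7 -24.6  34.9] M frame [-4.51 -3.57 -0.03] gap 0.0173 rotdev(tool) [-0.19 -0.48 -0.16]
```

Emit:
send_rows(deltas=[0,0,0,0,0,0,0.01,0,0,0,0,0,0,0.01,0,0,0,0,0,0,0.01,0,0,0,0,0,0,0.01,0,0,0,0,0,0,0.01,0,0,0,0,0,0,0.01,0,0,0,0,0,0,0.01,0,0,0,0,0,0,0.01])

```text
t: 13.93
position: [0.5708, -0.148, 0.1299]
orientation: [0.112, 0.907, 0.333, 0.231]
contact_force: [-40.3, -18.3, 16.5]
finger_gap: 0.0178
```

Emit:
send_rows(deltas=[0,0,0,0,0,0,0.01,0,0,0,0,0,0,0.01,0,0,0,0,0,0,0.01,0,0,0,0,0,0,0.01,0,0,0,0,0,0,0.01,0,0,0,0,0,0,0.01,0,0,0,0,0,0,0.01,0,0,0,0,0,0,0.01])

```text
t: 14.6
position: [0.5708, -0.148, 0.1298]
orientation: [0.112, 0.907, 0.333, 0.231]
contact_force: [-40.7, -17.9, 16.9]
finger_gap: 0.0174
```

Run:
```python
from go import *
fs(); st()
t=grab("top","7"); s=grab("side","7")
from ed import edge
# long leg's outer edge against rail, seen from side & top
P=cloud(s)
hsv=cv2.cvtColor(s["image"],cv2.COLOR_RGB2HSV)
m=np.zeros((400,640),bool); m[225:255,300:342]=True; m&=(hsv[...,1]<60)
q=(P[m]-O)@B*1000; q=q[~np.isnan(q).any(1)]
q=q[(q[:,0]>-10)&(q[:,0]<125)&(q[:,2]>4)&(q[:,2]<25)]
print(len(q),np.percentile(q,[2,50,98],axis=0).round(1))
w=q[(q[:,1]>-16)&(abs(q[:,2]-12)<6)]; A=np.c_[w[:,:2],np.ones(len(w))]; print(len(w),np.linalg.lstsq(A,w[:,2],rcond=None)[0])
```

```text
t 14.60 TCP frame rel home [0.6 2.4 0. ] F frame [ 21.2 -25.4  34.1] M frame [-4.52 -3.58  0.01] gap 0.0174 rotdev(tool) [-0.19 -0.48 -0.16]
{'t': 14.6, 'qpos': [-0.4602, -0.3652, 2.1696, 0.2337, 0.8589, -1.2733], 'position': [0.5708, -0.148, 0.1298], 'contact_force': [-40.6847, -17.9218, 16.8753], 'torque': [-2.7205, 4.7651, -1.7799], 'finger_gap': 0.0174}
309 [[  -1.3 -106.2    4.6]
 [  38.7  -19.3   10.8]
 [ 109.4   16.6   21.1]]
116 [-7.85851315e-04  8.52685358e-02  1.16951768e+01]
```

Emit:
send_rows(deltas=[0,0,0,0,0,0.2,0.01,0,0,0,0,0,0.4,0.01,0,0,0,0,0,0.6,0.01,0,0,0,0,0,0.6,0.01,0,0,0,0,0,0.6,0.01,0,0,0,0,0,0.6,0.01,0,0,0,0,0,0.6,0.01,0,0,0,0,0,0.6,0.01])

```text
t: 15.37
position: [0.5709, -0.148, 0.1299]
orientation: [0.111, 0.909, 0.328, 0.232]
contact_force: [-40.3, -18.5, 17.0]
finger_gap: 0.018
```

Run:
```python
from go import *
fs()
```

```text
t 15.37 TCP frame rel home [0.6 2.4 0.1] F frame [ 21.8 -24.9  34. ] M frame [-4.54 -3.5   0.36] gap 0.0180 rotdev(tool) [-0.2  -0.48  0.4 ]
```

Emit:
send_rows(deltas=[0,0,0,0,0,-0.3,0.01,0,0,0,0,0,-0.6,0.01,0,0,0,0,0,-0.9,0.01,0,0,0,0,0,-1.2,0.01,0,0,0,0,0,-1.2,0.01,0,0,0,0,0,-1.2,0.01,0,0,0,0,0,-1.2,0.01,0,0,0,0,0,-1.2,0.01])

```text
t: 16.03
position: [0.5709, -0.148, 0.1299]
orientation: [0.113, 0.906, 0.337, 0.231]
contact_force: [-40.3, -18.7, 17.2]
finger_gap: 0.0174
```

Run:
```python
from go import *
fs()
```

```text
t 16.03 TCP frame rel home [0.6 2.4 0.1] F frame [ 22.  -24.9  34.2] M frame [-4.57 -3.54 -0.37] gap 0.0174 rotdev(tool) [-0.19 -0.47 -0.74]
```

Emit:
send_rows(deltas=[0,0,0,0,0,0.3,0.01,0,0,0,0,0,0.6,0.01,0,0,0,0,0,0.6,0.01,0,0,0,0,0,0.6,0.01,0,0,0,0,0,0.6,0.01,0,0,0,0,0,0.6,0.01,0,0,0,0,0,0.6,0.01,0,0,0,0,0,0.6,0.01])

```text
t: 16.7
position: [0.5709, -0.148, 0.1299]
orientation: [0.112, 0.907, 0.333, 0.231]
contact_force: [-39.9, -18.8, 18.4]
finger_gap: 0.0173
```

Emit:
send_rows(deltas=[0,0,0,0,0,0,0.01,0,0,0,0,0,0,0.01,0,0,0,0,0,0,0.01,0,0,0,0,0,0,0.01,0,0,0,0,0,0,0.01,0,0,0,0,0,0,0.01,0,0,0,0,0,0,0.01,0,0,0,0,0,0,0.01])

```text
t: 17.37
position: [0.5709, -0.148, 0.1299]
orientation: [0.112, 0.907, 0.333, 0.231]
contact_force: [-40.6, -18.5, 17.6]
finger_gap: 0.0176
```

Emit:
send_rows(deltas=[0,0,0,0,0,0,0.01,0,0,0,0,0,0,0.01,0,0,0,0,0,0,0.01,0,0,0,0,0,0,0.01,0,0,0,0,0,0,0.01,0,0,0,0,0,0,0.01,0,0,0,0,0,0,0.01,0,0,0,0,0,0,0.01])

```text
t: 18.03
position: [0.5709, -0.148, 0.1299]
orientation: [0.112, 0.907, 0.333, 0.231]
contact_force: [-41.7, -17.8, 17.3]
finger_gap: 0.0176
```

Run:
```python
from go import *
fs()
```

```text
t 18.03 TCP frame rel home [0.6 2.4 0.1] F frame [ 21.2 -26.   35. ] M frame [-4.55 -3.56 -0.02] gap 0.0176 rotdev(tool) [-0.2  -0.48 -0.16]
```

Emit:
send_rows(deltas=[-0.002,0,0,0,0,0,0.01,-0.005,0,-0.001,0,0,0,0.01,-0.008,0,-0.005,0,0,0,0.01,-0.012,0,-0.012,0,0,0,0.01,-0.015,0,-0.025,0,0,0,0.01,-0.015,0,-0.04,0,0,0,0.01,-0.015,0,-0.06,0,0,0,0.01,-0.015,0,-0.08,0,0,0,0.01])

```text
t: 18.7
position: [0.5228, -0.1495, 0.1943]
orientation: [0.109, 0.907, 0.333, 0.235]
contact_force: [0.4, 0.2, -2.4]
finger_gap: 0.0177
```

Run:
```python
from go import *
fs(); st(); d(np.array([.5414,.2021,.2]),down(-31.2))
```

```text
t 18.70 TCP frame rel home [ 6.1 -6.7 79.8] F frame [-0.3 -0.9 -2.3] M frame [-0.52 -0.02  0.03] gap 0.0177 rotdev(tool) [-0.04 -0.01 -0.1 ]
{'t': 18.7, 'qpos': [-0.5349, -0.5821, 2.2005, 0.2528, 1.0574, -1.3112], 'position': [0.5228, -0.1495, 0.1943], 'contact_force': [0.3965, 0.2184, -2.3934], 'torque': [0.0096, 0.522, 0.0111], 'finger_gap': 0.0177}
shift mm [ 244.9 -252.9  -10.4] turn [  5.23 -31.6   69.81]
```

Emit:
send_rows(deltas=[0.024,-0.021,-0.006,0.5,-2.8,6.2,0.01,0.048,-0.041,-0.012,0.9,-5.7,12.5,0.01,0.072,-0.062,-0.019,1.4,-8.5,18.8,0.01,0.097,-0.083,-0.025,1.9,-11.4,25.1,0.01,0.12,-0.104,-0.03,2.4,-14.2,31.4,0.01,0.142,-0.127,-0.031,2.8,-17,37.7,0.01,0.164,-0.15,-0.032,3.3,-19.9,44,0.01,0.186,-0.172,-0.033,3.8,-22.7,50.2,0.01])

```text
t: 19.37
position: [0.5354, 0.0859, 0.2276]
orientation: [0.051, 0.992, 0.008, 0.115]
contact_force: [0.2, 0.6, -2.6]
finger_gap: 0.0174
```

Run:
```python
from go import *
st(); d(np.array([.5414,.2021,.15]),down(-31.2))
```

```text
{'t': 19.3667, 'qpos': [0.1646, -0.2579, 1.8301, -0.1398, 1.3588, 0.1639], 'position': [0.5354, 0.0859, 0.2276], 'contact_force': [0.1618, 0.6069, -2.5944], 'torque': [0.0325, 0.2921, -0.0368], 'finger_gap': 0.0174}
shift mm [  -8.7 -123.6   64.9] turn [  2.17 -14.48  31.93]
```

Emit:
send_rows(deltas=[-0.001,-0.02,0.005,0.4,-2.5,5.5,0.01,-0.003,-0.042,0.012,0.8,-5,11,0.01,-0.005,-0.064,0.022,1.1,-7.5,16.5,0.01,-0.006,-0.085,0.035,1.5,-10,22,0.01,-0.008,-0.105,0.048,1.9,-12.5,27.5,0.01,-0.009,-0.12,0.06,2.2,-14.5,32,0.01,-0.009,-0.124,0.065,2.2,-14.5,32,0.01,-0.009,-0.124,0.065,2.2,-14.5,32,0.01])

```text
t: 20.03
position: [0.5399, 0.2008, 0.1466]
orientation: [0.001, 0.964, -0.266, -0.001]
contact_force: [-0.6, -0.4, -2.4]
finger_gap: 0.0176
```

Run:
```python
from go import *
st(); d(np.array([.5414,.2021,.03]),down(-31.2))
```

```text
{'t': 20.0333, 'qpos': [0.2671, 0.099, 1.6175, -0.0001, 1.4284, 0.8054], 'position': [0.5399, 0.2008, 0.1466], 'contact_force': [-0.5797, -0.4024, -2.3541], 'torque': [-0.1083, 0.1034, -0.0149], 'finger_gap': 0.0176}
shift mm [  0.9  -2.1 116.6] turn [0.14 0.13 0.36]
```

Emit:
send_rows(deltas=[0.001,-0.001,0.02,0,0,0.3,0.01,0.001,-0.002,0.045,0,0,0.3,0.01,0.001,-0.002,0.07,0,0,0.3,0.01,0.001,-0.002,0.09,0,0,0.3,0.01,0.001,-0.002,0.102,0,0,0.3,0.01,0.001,-0.002,0.11,0,0,0.3,0.01,0.001,-0.002,0.114,0,0,0.3,0.01,0.001,-0.002,0.115,0,0,0.3,0.01])

```text
t: 20.7
position: [0.543, 0.2018, 0.0339]
orientation: [-0.0, 0.963, -0.269, 0.0]
contact_force: [-0.2, 0.6, -2.4]
finger_gap: 0.0176
```

Run:
```python
from go import *
st(); d(np.array([.5414,.2021,.022]),down(-31.2))
s=grab("side","8"); crop(s,240,160,110,80,7,"pics/s8.png")
```

```text
{'t': 20.7, 'qpos': [0.2674, 0.213, 1.7073, -0.0, 1.221, 0.8131], 'position': [0.543, 0.2018, 0.0339], 'contact_force': [-0.1908, 0.6236, -2.37], 'torque': [-0.0506, 0.1053, 0.0287], 'finger_gap': 0.0176}
shift mm [-1.5  0.6 11.9] turn [-0.01 -0.01 -0.07]
```

View pics/s8.png

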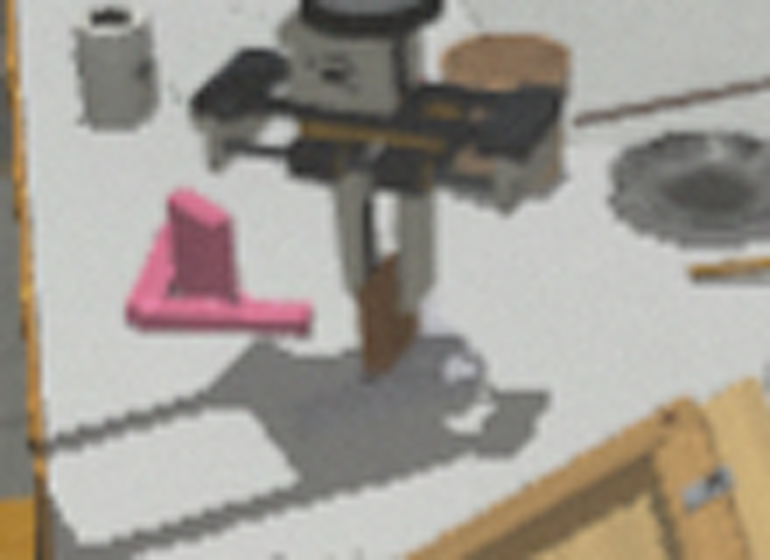

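Square about 10 mm above the table; lower to contact.

Emit:
send_rows(deltas=[0,0,0.003,0,0,0,0.01,0,0,0.006,0,0,0,0.01,0,0,0.008,0,0,0,0.01,0,0,0.0095,0,0,0,0.01,0,0,0.01,0,0,0,0.01,0,0,0.0105,0,0,0,0.01,0,0,0.011,0,0,0,0.01,0,0,0.011,0,0,0,0.01])

```text
t: 21.42
position: [0.5426, 0.2019, 0.0223]
orientation: [0.0, 0.963, -0.27, -0.0]
contact_force: [-1.4, -0.0, -2.3]
finger_gap: 0.0172
```

Run:
```python
from go import *
st()
```

```text
{'t': 21.4167, 'qpos': [0.2676, 0.2278, 1.7135, 0.0002, 1.2009, 0.8139], 'position': [0.5426, 0.2019, 0.0223], 'contact_force': [-1.3931, -0.0337, -2.3105], 'torque': [-0.0267, 0.1642, -0.0235], 'finger_gap': 0.0172}
```

Emit:
send_rows(deltas=[0,0,0.0003,0,0,0,0.01,0,0,0.0006,0,0,0,0.01,0,0,0.0009,0,0,0,0.01,0,0,0.0012,0,0,0,0.01,0,0,0.0012,0,0,0,0.01,0,0,0.0012,0,0,0,0.01,0,0,0.0012,0,0,0,0.01,0,0,0.0012,0,0,0,0.01])

```text
t: 22.08
position: [0.5429, 0.202, 0.022]
orientation: [-0.0, 0.963, -0.27, -0.0]
contact_force: [-3.3, -0.9, 6.4]
finger_gap: 0.0175
```

Emit:
send_rows(deltas=[0,0,0,0,0,0,0.02,0,0,0,0,0,0,0.025,0,0,0,0,0,0,0.03,0,0,0,0,0,0,0.04,0,0,0,0,0,0,0.05,0,0,0,0,0,0,0.05,0,0,0,0,0,0,0.05,0,0,0,0,0,0,0.05])

```text
t: 22.75
position: [0.5426, 0.2019, 0.0211]
orientation: [0.0, 0.963, -0.27, -0.0]
contact_force: [-0.6, -0.6, -1.1]
finger_gap: 0.0498
```

Emit:
send_rows(deltas=[0,0,-0.005,0,0,0,0.05,0,0,-0.015,0,0,0,0.05,0,0,-0.035,0,0,0,0.05,0,0,-0.06,0,0,0,0.05,0,0,-0.09,0,0,0,0.05,0,0,-0.12,0,0,0,0.05,0,0,-0.15,0,0,0,0.05,0,0,-0.17,0,0,0,0.05])

```text
t: 23.42
position: [0.5439, 0.2023, 0.1961]
orientation: [-0.001, 0.963, -0.27, 0.002]
contact_force: [0.6, 0.7, -0.3]
finger_gap: 0.0501
```

Emit:
send_rows(deltas=[-0.03,0,-0.01,0,0,0,0.05,-0.06,0,-0.02,0,0,0,0.05,-0.09,0.01,-0.03,0,0,0,0.05,-0.12,0.01,-0.03,0,0,0,0.05,-0.14,0.01,-0.03,0,0,0,0.05,-0.15,0.01,-0.03,0,0,0,0.05,-0.15,0.01,-0.03,0,0,0,0.05,-0.15,0.01,-0.03,0,0,0,0.05])

```text
t: 24.08
position: [0.4097, 0.2713, 0.2218]
orientation: [-0.0, 0.963, -0.269, 0.0]
contact_force: [-0.4, -0.1, 0.7]
finger_gap: 0.0499
```

Run:
```python
from go import *
st()
s=grab("side","9"); t=grab("top","9"); crop(s,240,130,130,100,6,"pics/s9.png"); crop(t,120,130,260,150,3,"pics/t9.png")
```

```text
{'t': 24.0833, 'qpos': [0.4806, -0.1765, 1.7482, -0.0002, 1.5694, 1.0259], 'position': [0.4097, 0.2713, 0.2218], 'contact_force': [-0.3782, -0.1402, 0.659], 'torque': [-0.0933, 0.0738, -0.0319], 'finger_gap': 0.0499}
```

View pics/s9.png

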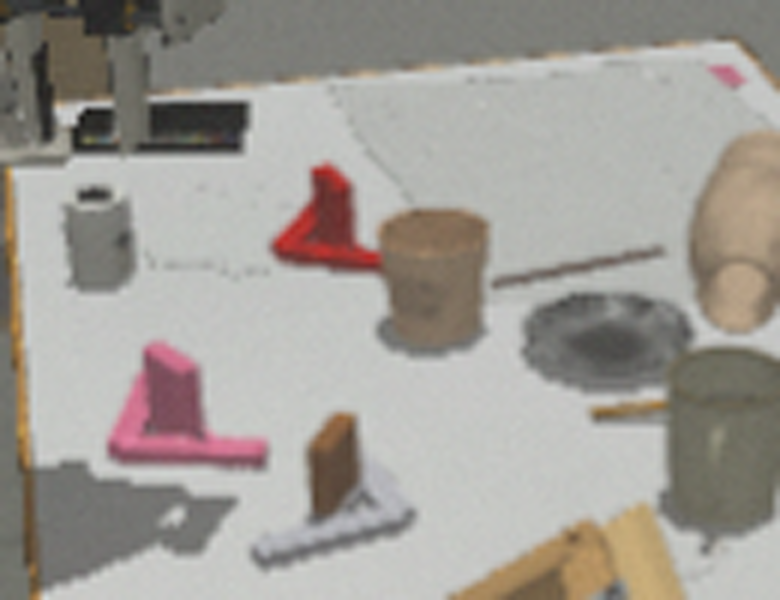

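View pics/t9.png

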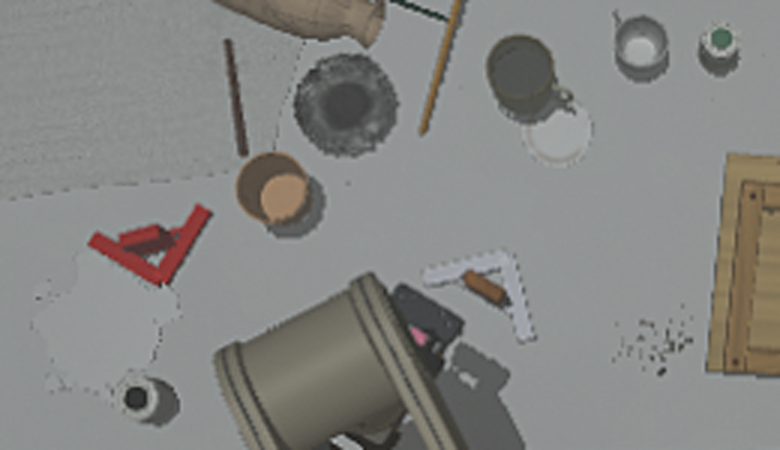

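Run:
```python
from go import *
a=load("side0.npz");b=load("side9.npz")
D=np.abs(a["image"].astype(int)-b["image"]).sum(2)
for n,(u,v,w,h) in dict(beaker=(303,165,20,24),mug=(349,186,24,34),pink=(257,186,28,22),red=(285,156,18,20),pots=(375,215,28,32),iron=(310,328,25,30),wpot=(250,160,13,20),square=(280,196,32,28)).items(): print(n,D[v:v+h,u:u+w].mean().round(1))
t=load("top9.npz"); t0=load("top0.npz")
for s in(t0,t):
    h=cv2.cvtColor(s["image"],cv2.COLOR_RGB2HSV); m=np.zeros((400,640),bool); m[208:240,268:302]=1; m&=(h[...,0]<20)&(h[...,1]>80)
    print(plane(s,[np.argwhere(m)[:,::-1].mean(0)],[0,0,1],.055)[0])
arm.sign_off()
```

```text
beaker 6.4
mug 6.4
pink 6.1
red 6.7
pots 6.3
iron 6.6
wpot 6.4
square 32.8
[0.54308221 0.19781163 0.055     ]
[0.53879627 0.20065923 0.055     ]
the job is handed in; nothing more can be done
```

I pressed the square into the frame's far left corner, laid it back on the table and let go. The job is handed in at about 24 s of the 72 s allowed.

- **Pressing:** I lowered the square flat onto the sloping board and slid it into the corner. I then held it pressed for about 5 s with roughly 21 N on the left side, 25 N on the high side and 34 N onto the board.
- **Flush fit:** While pressed, the twisting moment about the board's normal stayed near zero. Turning the tool about 0.6° each way gave an equal and opposite moment (±0.36 N m), and the tool position did not move. A gap at one end should have shown up as an uneven reading. The stop was 0.6 mm and 2.4 mm from where the pictures put the corner, roughly the calibration error. The tool leaned about 0.5° under the load. I took the fingers to be absorbing that, because the square's measured top stood at 11.7 mm against its 12 mm thickness.
- **One weak check:** A depth fit of the leg's top across its narrow width gave a slope of 0.085. I put this down to noise and rail pixels, so flatness in that direction rests on the forces and the height, not on this fit.
- **Return:** The last pictures show the square flat and grip up, about 5 mm from where it started, with the gripper clear. Comparing pictures before and after, the beaker, mug, pots and the pink and red look-alikes show no change beyond image noise.

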